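Pin the jar guard shut against tremors

ROBOT

A 6-joint arm with a two-finger parallel gripper is mounted at the origin on the work surface. World frame = base frame: x ahead of the robot, y to its left, z up, the work surface at z = 0. Lengths are in m, angles in rad, forces in N, time in s.
With the tool pointing down it reaches from about 0.25 to 0.775 m from the base axis. Payload 4 kg.
Tool frame: the origin (TCP) lies on the centre line of the jaws, within the pads' length; the fingertips stand 17 mm ahead of it and the grasp point (between the pads) lies 2 mm behind it; z points along the fingers, y is the line along which they close (so a half turn about z gives the same grasp; the last joint's range is limited). The gripper opens to 94 mm and grips with 3 to 60 N. Pads are 16 mm wide; open, the fingers measure 119 mm over their backs; the gripper's body (75 mm by 177 mm) begins 78 mm behind the grasp point.
Start: joints at [1.06, 0.087, 1.371, -0, 1.684, -0.103], TCP at [0.218, 0.505, 0.223] pointing down, gripper open.
Joint ranges: [-3.1, 3.1], [-0.76, 2.03], [0.27, 2.55], [-1.08, 4.22], [0.17, 2.65], [-2.57, 2.57]. Speed limits (rad/s): [2.79, 2.79, 3.14, 3.14, 3.14, 3.14].

INTERFACE

Orientations are given as [roll, pitch, yaw] about the fixed x, y, z axes, in that order (R = Rz(yaw) Ry(pitch) Rx(roll)).
In Python, from bench import robot gives the robot as it stands.
- The arm moves only by the tool servo_tool, never from a script. Its argument "plan" is a list of rows, each a list of 7 numbers: the shift along the tool's x, y, z normalised to -1 to 1, where 1 is 0.1 m, then the turn, a rotation vector about the tool's x, y, z normalised to -1 to 1, where 1 is pi/2 rad, then the finger opening in mm, from 0 to 94. In form: [[x, y, z, ax, ay, az, gripper], ...]. A call has 1 to 12 rows; each row is the pose to reach, as a shift and turn from the pose commanded when the call began, along the tool's axes at that moment; what a row does not reach only later rows make up. A row lasts 1/12 s, in which the tool goes at most 41.7 mm and 7.16 degrees, less where a joint would pass 70% of its speed; a pose out of reach is approached as far as the arm can. A call with a number of a shift or a turn outside -1 to 1 is refused whole. A call with a gripper value outside its range is refused whole. The fingers move at their own pace and stop on an object; the grip force is fixed at half the most. Time passes only in rows, so rows that repeat a pose let the fingers close. It gives the time, the measured TCP pose, the force, the opening and the grip force at its end, in the units of the state.
- robot.get_obs(): the state, without advancing time (a new reading comes with each control period).
- robot.snapshot(name): name is "scene" or "top" or "wrist"; returns the picture (384x512x3 uint8, red, green, blue); there is no depth.
- robot.camera_params(name): a dict with "camera_matrix" (3x3 intrinsics, pixels), "rvec" (rotation vector, rad) and "tvec" (3), from world to camera coordinates, as OpenCV has them; the wrist camera has in their place "tool_from_camera" (4x4, takes a point from camera to tool coordinates, whose origin is the TCP and whose axes are the flange's). Camera axes: x right, y down, z forward; pixel columns grow to the right and rows downward; lengths in m; the calibration is good to about 2 mm. A picture is of the moment at which its call begins: read the wrist's pose just before it. camera_params takes no time and is no camera call.
- robot.close_job(): hands the job in; it is judged then, once.
Trained networks look in the newest picture that a camera, given by its name, has taken for a name from the list of things; names that differ only in an ending like _2 or _b are one class to them, and where a whole thing is asked for, a point or a joint stands for the part that bears it (a point fixed in the world has none). Each returns a list of dicts, best first, with "conf" (0 to 1); they miss things now and then, are a little off and sometimes report something else, mostly with a low value. They report only what shows in the picture. A call takes as long as a camera call.
- robot.find_in(thing, camera): "extent" ([centre column, centre row, width, height] in pixels, round what is visible of it).
The state is a dict: "time": time; "joint_positions": joint angles; "qvel": joint speeds; "joint_torque": joint torques, N m; "tool_pos": TCP position; "ee_rot": TCP orientation; "wrist_force": force on the tool from outside, world axes, zero at the start; "wrist_torque": the same for the moment, N m; "width": finger opening in m; "finger_force": force on a finger pad.
Only numpy, scipy, OpenCV 4.12 (cv2) and the standard library are available. Lean on these libraries where they do the work, as an engineer would, in place of code of your own. Each camera call takes 0.05 s, during which the arm holds its last target. There are 200 camera calls.

TASK

Swing the hinged guard rail shut in front of the jars so that its steel tab lies inside the two-eared bracket, then take the tapered steel pin from its wooden rest and drive it down through the slot, the tab and the lower hole until it pulls them into line and its collar sits flush on the bracket. The tab slides along the rail, so feel for its hole, and never lean on the pin, rail or bracket with more than about 25 newtons; leave the jars and the measuring cup where they stand, and let go of everything at the end.

Things in the scene. Friction and masses are not known exactly. Their poses are not given: they have to be found in the camera images.
- stand: Fixed pine jar stand, board 150 x 300 x 15 mm (x from -65 to 85 mm of the origin, which is at its underside), with steel bracket, hinge post and guard rail along its front edge, two jars behind. x towards the jars, y along the shut rail towards the hinge. Bracket's hole line at (-45, -105) mm, hinge axis at (-45, 130) mm
- clevis_hole (a point): On the bracket's hole line at the top face of its upper ear, 60 mm above the plank; axes as stand. Two ears, 44 (x) x 56 (y) x 8 mm, undersides 52 and 32 mm above the plank: the upper has a slot 17 (x) x 37 (y) mm centred here, the lower a round 17 mm hole right below this point with 17 mm of free air under it. A web, no higher than the upper ear, closes the -y end
- rail (a joint): Guard rail's angle about its upright hinge, rad: 0 = rail_end in line with the bracket's hole line, positive = open towards -x of the stand; starts 0.15 to 0.33. Pushed fully shut it overruns to a stop at -0.013 (rail_end 3 mm too far to +x). Stiff hinge: 0.75 N m, 3 to 5 N at the rail's end; stays where left
- rail_front (a point): Place to push: on the front face of the wooden rail, 46 mm above the plank, 170 mm from the hinge axis. Rail 18 mm thick, from 33 to 59 mm above the plank, wood from 12 to 200 mm from the hinge axis. x through the rail in the closing direction, y along the rail towards the hinge
- rail_end (a point): Point on the rail, 235 mm from the hinge axis, at the level of the tab's top face (50 mm above the plank); axes as rail_front. The steel tab (30 x 28 x 8 mm, hole 17 mm across) slides stiffly (3 N) along the rail's y: its hole is up to 12 mm to either side of this point in y, 0 in x. Where the tab stands is not measured
- pin: Tapered steel pin, about 140 g, upright in the rest. Origin: centre of its collar's underside (collar 29 mm across, 5 thick), z up. Round head to grasp, 22 mm across, 5 to 38 mm above the origin. Shank 16 mm across down to -19, tapering to 12 mm at -39, flat nose 11 mm across at -42. Will not fall home by its weight; needs a push of some 5 to 20 N
- pin_tip (a point): Lower end of the pin, 42 mm below the pin's origin
- rest: Fixed pine block 60 x 60 x 55 mm holding the pin in a vertical hole 21 mm across and 48 mm deep; the pin's collar lies on its top, 55 mm above the plank. Origin: centre of its underside
- jar_a: Closed glass jar with a white lid, 68 mm across, 108 mm high, behind the rail on the stand, nearer the hinge; must not be disturbed. Origin: centre of its underside
- jar_b: Closed glass jar like jar_a, behind the rail's middle; must not be disturbed. Origin: centre of its underside
- jar_empty: Open empty glass jar, 68 mm across, 98 mm high, standing on the plank; must not be disturbed. Origin: centre of its underside
- cup: Yellow plastic measuring cup, 76 mm across, 75 mm high, with a handle on its +y side; must not be disturbed. Origin: centre of its underside

How it is judged:
On the way, in this order (a step that is already met when the one before it is completed fails the run):
1. the guard rail is shut, its tab inside the bracket (value of joint rail below 0.04 rad), for 0.2 s.
2. the pin's tip has passed through the upper ear and the tab into the lower ear's hole (horizontal distance between pin_tip and clevis_hole below 0.006 m and z of pin_tip in the frame of clevis_hole below -0.022 m), for 0.1 s.
At the end, for the whole second after the job is handed in: Pin upright (0.06 rad), released and at rest on the bracket's hole line within 2 mm, collar within 1.5 mm of the bracket's top; rail in line within 0.009 rad (2.1 mm at the hole); jars and cup within 15 mm of their starts (value of joint rail between -0.009 and 0.009 rad and horizontal distance between pin and clevis_hole below 0.002 m and z of pin in the frame of clevis_hole between -0.003 and 0.0015 m and angle between pin's own z axis and vertical below 0.06 rad and linear speed of pin below 0.01 m/s and velocity of joint rail between -0.02 and 0.02 rad/s); the robot touches nothing.
It fails at once if the pin is forced: its contacts with bracket and tab add up to more than 60 N (contact force between pin and stand above 60 N).
It fails at once if the robot pushes the rail or the bracket with more than 30 N (contact force between any of the fingers, the arm and stand above 30 N).
It fails at once if a jar or the measuring cup is moved more than 15 mm or tipped (distance of any of jar_a, jar_b, jar_empty, cup from where it was at the start of the episode above 0.015 m or angle between any of jar_a, jar_b, jar_empty, cup's own z axis and vertical above 0.3 rad).
It also fails if it takes over 72 s, if anything falls off the work surface, if the arm or the gripper's body presses on something with over 40 N, if the wrist force passes 120 N, or if a joint passes its speed limit or range.

## Working session

There is one attempt and no reset: what is moved stays moved. The work goes in short steps, Python scripts to look and compute and a tool call to move; the robot and the scene stay as the last step left them, time stands still between calls to the robot, and variables do not carry over. Pictures are saved under pics/ and viewed, at most 10 in all, crops included, and the job is handed in when it is done.

Besides the shell and the picture viewer there is one more tool, called after "Call:" by a JSON object that holds its "api" and its "payload". servo_tool: Moves the arm, as the interface text tells. Scaled input: -1 to 1 covers 0.1 m each way for a shift and pi/2 rad each way for a turn. Its arguments: {"type":"object","properties":{"plan":{"type":"array","items":{"type":"array","items":{"type":"number"}}}},"required":["plan"]}

```bash
mkdir -p pics
cat > h.py <<'E'
import numpy as np, cv2
from bench import robot
from scipy.spatial.transform import Rotation as R
def cam(n):
    p=robot.camera_params(n)
    K=np.array(p["camera_matrix"],float)
    if "rvec" in p:
        Rm=cv2.Rodrigues(np.array(p["rvec"],float))[0]; t=np.array(p["tvec"],float).ravel()
        return K,Rm.T,-Rm.T@t
    o=robot.get_obs(); T=np.array(p["tool_from_camera"])
    Rt=R.from_euler("xyz",o["ee_rot"]).as_matrix()
    return K,Rt@T[:3,:3],Rt@T[:3,3]+np.array(o["tool_pos"])
def ray(c,uv,z):
    K,Rw,C=c; d=Rw@np.linalg.solve(K,[uv[0],uv[1],1.]); return C+d*(z-C[2])/d[2]
def proj(c,P):
    K,Rw,C=c; q=K@(Rw.T@(np.array(P)-C)); return q[:2]/q[2]
E
python3 - <<'E'
from h import *
o=robot.get_obs(); print({k:np.round(v,3) for k,v in o.items()})
for n in ["top","scene"]:
    im=robot.snapshot(n); cv2.imwrite(f"pics/{n}0.png",cv2.resize(im[:,:,::-1],(800,600)))
    c=cam(n); print(n,c[2].round(3),c[0].round(0).tolist())
    for t in ["stand","clevis_hole","rail","rail_front","rail_end","pin","rest","jar_a","jar_empty","cup"]:
        r=robot.find_in(t,n)
        print(t,[(np.round(x["extent"]).tolist(),round(x["conf"],2),) for x in r[:3]])
E
```

```text
{'time': np.float64(0.0), 'joint_positions': array([ 1.06 ,  0.088,  1.372, -0.   ,  1.684, -0.103]), 'qvel': array([-0.001, -0.001,  0.   ,  0.   ,  0.002,  0.   ]), 'joint_torque': array([ 1.0000e-03, -3.4019e+01, -3.0243e+01,  7.2000e-02,  3.3000e-02,
       -0.0000e+00]), 'tool_pos': array([0.218, 0.504, 0.221]), 'ee_rot': array([-3.139, -0.   ,  2.734]), 'wrist_force': array([0.204, 0.179, 0.522]), 'wrist_torque': array([ 0.044, -0.006,  0.016]), 'finger_force': np.float64(0.0), 'width': np.float64(0.094)}
top [0.41  0.037 1.058] [[424.0, 0.0, 258.0], [0.0, 424.0, 188.0], [0.0, 0.0, 1.0]]
stand [([256.0, 205.0, 129.0, 96.0], 0.64)]
clevis_hole [([256.0, 207.0, 129.0, 95.0], 0.92)]
rail [([245.0, 229.0, 99.0, 48.0], 0.64)]
rail_front [([245.0, 230.0, 102.0, 51.0], 0.72), ([253.0, 207.0, 127.0, 98.0], 0.33)]
rail_end [([248.0, 231.0, 100.0, 51.0], 0.83)]
pin [([411.0, 230.0, 16.0, 14.0], 0.54)]
rest [([404.0, 231.0, 29.0, 22.0], 0.89)]
jar_a [([222.0, 176.0, 33.0, 37.0], 0.8), ([258.0, 183.0, 29.0, 36.0], 0.68), ([254.0, 208.0, 126.0, 95.0], 0.31)]
jar_empty [([376.0, 151.0, 38.0, 28.0], 0.66)]
cup [([73.0, 239.0, 57.0, 36.0], 0.68)]
scene [1.08  0.788 1.079] [[434.0, 0.0, 247.0], [0.0, 434.0, 185.0], [0.0, 0.0, 1.0]]
stand [([252.0, 196.0, 80.0, 91.0], 0.86)]
clevis_hole [([251.0, 197.0, 82.0, 86.0], 0.91)]
rail [([276.0, 188.0, 27.0, 62.0], 0.65)]
rail_front [([279.0, 191.0, 25.0, 60.0], 0.85)]
rail_end [([276.0, 190.0, 28.0, 66.0], 0.91)]
pin [([218.0, 114.0, 9.0, 16.0], 0.45)]
rest [([219.0, 125.0, 22.0, 26.0], 0.64), ([243.0, 188.0, 23.0, 38.0], 0.15)]
jar_a [([255.0, 209.0, 25.0, 39.0], 0.79), ([245.0, 188.0, 23.0, 35.0], 0.69)]
jar_empty [([177.0, 152.0, 23.0, 30.0], 0.67)]
cup [([370.0, 272.0, 29.0, 41.0], 0.56)]
```

View pics/top0.png

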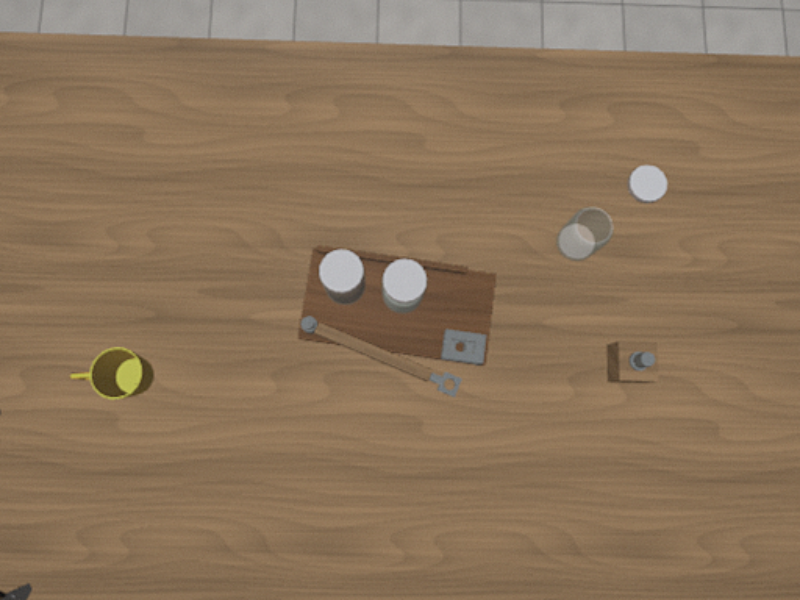

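Run:
```python
from h import *
c=cam("top")
print("axes",c[1].round(2).tolist())
for n,uv,z in [("pinhead",(411,230),.093),("rest",(404,231),.05),("empty",(376,151),.06),("cup",(73,239),.05),("ja",(222,176),.1),("jb",(258,183),.1)]:
    print(n,ray(c,uv,z).round(3))
```

```text
axes [[0.02, -0.98, 0.18], [-1.0, -0.02, -0.03], [0.03, -0.18, -0.98]]
pinhead [ 0.497 -0.342  0.093]
rest [ 0.498 -0.342  0.05 ]
empty [ 0.692 -0.278  0.06 ]
cup [0.465 0.44  0.05 ]
ja [0.612 0.095 0.1  ]
jb [0.598 0.011 0.1  ]
```

The top view shows, in 800x600 pixels, the hinge post at (308,325), the tab hole about (449,383), the bracket at (465,346) with its hole at about (460,346), and the pin head at (647,359). Next come a rough stand pose and the first approach.

```bash
cat >> h.py <<'E'
def go(target,yaw=None):
    """print normalised tool shift/turn from the present measured pose to target"""
    o=robot.get_obs(); Rt=R.from_euler("xyz",o["ee_rot"])
    d=Rt.inv().apply(np.array(target)-o["tool_pos"])*10
    y=o["ee_rot"][2] if yaw is None else yaw
    Rg=R.from_euler("xyz",[np.pi,0,y]); w=(Rt.inv()*Rg).as_rotvec()/(np.pi/2)
    print("tool",np.round(o["tool_pos"],4),"rot",np.round(o["ee_rot"],3),"shift",d.round(3),"turn",w.round(3))
E
python3 - <<'E'
from h import *
c=cam("top"); s=1.5625
f=lambda u,v,z: ray(c,(u/s,v/s),z)
for n,u,v,z in [("hinge",308,325,.062),("tabhole",449,383,.05),("slot",460,346,.036),("brk",465,346,.06),("c1",299,340,.015),("c2",487,364,.015),("c3",495,273,.015),("c4",314,247,.015)]:
    print(n,f(u,v,z).round(4))
c1,c2,c3,c4=[f(u,v,.015)[:2] for u,v in [(299,340),(487,364),(495,273),(314,247)]]
print([np.linalg.norm(a-b).round(3) for a,b in [(c1,c2),(c2,c3),(c3,c4)]])
src=np.array([[-.065,.15],[-.065,-.15],[.085,-.15],[.085,.15]]);dst=np.array([c1,c2,c3,c4])
M=cv2.estimateAffinePartial2D(src,dst)[0];th=np.arctan2(M[1,0],M[0,0]);print(M.round(3).tolist(),th)
Rz=np.array([[np.cos(th),-np.sin(th)],[np.sin(th),np.cos(th)]]);o=dst.mean(0)-Rz@[.01,0]
print("clevis",o+Rz@[-.045,-.105],"hinge",o+Rz@[-.045,.130])
print(np.array(robot.camera_params("wrist")["tool_from_camera"]).round(3).tolist(),robot.camera_params("wrist")["camera_matrix"])
go([.44,.0,.27],th)
go([.44,.0,.27],th+np.pi)
E
```

```text
hinge [0.5422 0.1529 0.062 ]
tabhole [ 0.4596 -0.0617  0.05  ]
slot [ 0.5174 -0.08    0.036 ]
brk [ 0.5151 -0.0848  0.06  ]
c1 [0.5244 0.1715 0.015 ]
c2 [ 0.492 -0.125  0.015]
c3 [ 0.639  -0.1391  0.015 ]
c4 [0.6755 0.154  0.015 ]
[np.float64(0.298), np.float64(0.148), np.float64(0.295)]
[[0.985, 0.113, 0.573], [-0.113, 0.985, 0.016]] -0.11417099613776448
clevis [ 0.51611201 -0.08272125] hinge [0.54288394 0.1507488 ]
[[0.002, -0.97, -0.242, 0.07], [1.0, 0.002, -0.0, -0.001], [0.001, -0.242, 0.97, -0.162], [0.0, 0.0, 0.0, 1.0]] [[274.27549554   0.         256.60883275]
 [  0.         274.27549554 192.26000957]
 [  0.           0.           1.        ]]
tool [0.2181 0.5049 0.2225] rot [3.142 0.    2.734] shift [-4.039 -3.755 -0.475] turn [ 0.    -0.     1.813]
tool [0.2181 0.5049 0.2225] rot [3.142 0.    2.734] shift [-4.039 -3.755 -0.475] turn [ 0.     0.    -0.187]
```

Call:
{"api": "servo_tool", "payload": {"plan": [[-0.94,-0.8,0,0,0,0,94],[-0.94,-0.8,0,0,0,0,94],[-0.94,-0.8,0,0,0,0,94],[-0.94,-0.8,0,0,0,0,94]]}}

```text
time: 1.43
tool_pos: [0.2751, 0.3896, 0.2228]
ee_rot: [-3.14, 0.003, 2.728]
wrist_force: [-0.3, 1.1, 0.4]
width: 0.0942
finger_force: 0.0
```

Call:
{"api": "servo_tool", "payload": {"plan": [[-0.94,-0.8,0,0,0,0,94],[-0.94,-0.8,0,0,0,0,94],[-0.94,-0.8,0,0,0,0,94],[-0.94,-0.8,0,0,0,0,94]]}}

```text
time: 1.77
tool_pos: [0.3299, 0.2789, 0.2228]
ee_rot: [-3.14, 0.003, 2.726]
wrist_force: [-0.3, 0.5, -0.1]
width: 0.0942
finger_force: 0.0
```

Call:
{"api": "servo_tool", "payload": {"plan": [[-0.94,-0.8,0,0,0,0,94],[-0.94,-0.8,0,0,0,0,94],[-0.94,-0.8,0,0,0,0,94],[-0.94,-0.8,0,0,0,0,94]]}}

```text
time: 2.1
tool_pos: [0.3844, 0.1682, 0.2226]
ee_rot: [-3.14, 0.003, 2.725]
wrist_force: [0.3, -0.3, -0.3]
width: 0.0938
finger_force: 0.0
```

Call:
{"api": "servo_tool", "payload": {"plan": [[-0.94,-0.8,0,0,0,0,94],[-0.94,-0.8,0,0,0,0,94],[-0.94,-0.8,0,0,0,0,94],[-0.94,-0.8,0,0,0,0,94]]}}

```text
time: 2.43
tool_pos: [0.4387, 0.058, 0.2222]
ee_rot: [-3.14, 0.002, 2.727]
wrist_force: [-0.2, 0.5, -0.9]
width: 0.0936
finger_force: 0.0
```

Call:
{"api": "servo_tool", "payload": {"plan": [[-0.94,-0.8,0.4,0,0,-0.187,94],[-0.94,-0.8,0.4,0,0,-0.187,94],[-0.94,-0.8,0.4,0,0,-0.187,94],[-0.94,-0.8,0.4,0,0,-0.187,94],[-0.94,-0.8,0.4,0,0,-0.187,94],[-0.94,-0.8,0.4,0,0,-0.187,94]]}}

```text
time: 2.93
tool_pos: [0.4909, -0.0471, 0.1822]
ee_rot: [3.14, -0.001, 3.027]
wrist_force: [-0.4, 1.1, 0.8]
width: 0.0941
finger_force: 0.0
```

Run:
```python
from h import *
c=cam("wrist"); im=robot.snapshot("wrist"); cv2.imwrite("pics/w1.png",cv2.resize(im[:,:,::-1],(800,600),interpolation=cv2.INTER_CUBIC))
np.savez("w1.npz",K=c[0],R=c[1],C=c[2],im=im)
o=robot.get_obs();print(o["time"],np.round(o["tool_pos"],4),np.round(o["ee_rot"],4),np.round(o["wrist_force"],2))
for t in ["rail_end","clevis_hole","rail_front"]: print(t,[(np.round(x["extent"]).tolist(),round(x["conf"],2)) for x in robot.find_in(t,"wrist")[:2]])
print(proj(c,[.516,-.083,.06])*1.5625,proj(c,[.4596,-.0617,.05])*1.5625)
```

```text
2.9833 [ 0.491  -0.0468  0.1829] [3.1402e+00 1.0000e-04 3.0283e+00] [ 0.11 -0.12  0.57]
rail_end [([336.0, 184.0, 222.0, 85.0], 0.66)]
clevis_hole [([327.0, 211.0, 264.0, 135.0], 0.93)]
rail_front [([340.0, 186.0, 230.0, 84.0], 0.9)]
[354.4473897  339.85897344] [375.24219958 254.54819273]
```

View pics/w1.png

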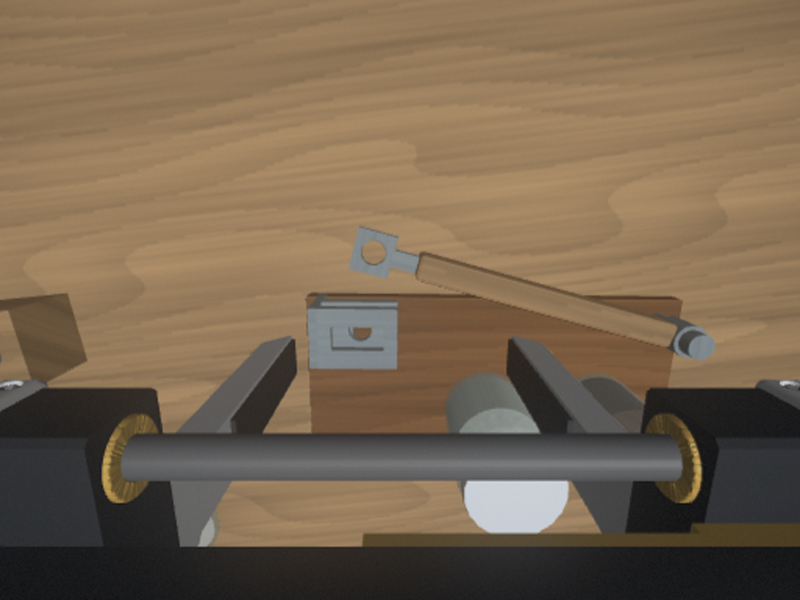

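The wrist view (800x600) shows the tab hole at (373,251), the slot from about (331,328) to (383,350), and the hinge post top at (696,343). I'll zoom into the bracket and tab for a precise fix.

Run:
```python
import numpy as np,cv2
im=np.load("w1.npz")["im"]
cr=im[140:240,190:280,::-1]
cv2.imwrite("pics/w1c.png",cv2.resize(cr,None,fx=6,fy=6,interpolation=cv2.INTER_CUBIC))
```

```text
(no output)
```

View pics/w1c.png

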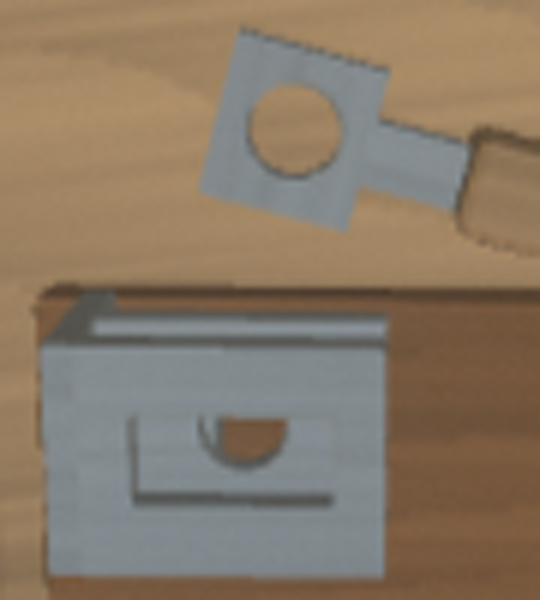

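Run:
```python
import numpy as np
from h import ray
d=np.load("w1.npz"); c=(d["K"],d["R"],d["C"])
f=lambda u,v,z: ray(c,(u/6+190-.4,v/6+140-.4),z)
cl=f(232.5,460.5,.06); tab=f(295,131,.05)
hin=ray(c,(696/1.5625,343/1.5625),.064)
print("clevis",cl,"tab",tab,"hinge",hin)
tl,tr,br,bl=[f(u,v,.06) for u,v in [(43,347),(387,347),(385,577),(50,577)]]
print("ear",tl,tr,br,bl); 
e=br-bl; print("yaw from ear edges",np.arctan2(-e[0],e[1]), np.arctan2(-(tr-tl)[0],(tr-tl)[1]))
h=cl-hin; L=np.linalg.norm(h[:2]); print("L",L, "th",np.arctan2(h[0],-h[1])*-1)
for th in (-.115,):
    ex=np.array([np.cos(th),np.sin(th)]);ey=np.array([-ex[1],ex[0]])
    H=cl[:2]+.235*ey; v=tab[:2]-H
    print("hinge pred",H,"tab r",np.linalg.norm(v),"local",v@ex,v@ey,"angle",np.arctan2(-(v@ex),-(v@ey)))
v=tab-hin;print("tab r from seen hinge",np.linalg.norm(v[:2]))
```

```text
clevis [ 0.51486484 -0.08118612  0.06      ] tab [ 0.45785101 -0.06297939  0.05      ] hinge [0.54365889 0.15169291 0.064     ]
ear [ 0.48988002 -0.11187283  0.06      ] [ 0.49683258 -0.0508322   0.06      ] [ 0.54056163 -0.05626749  0.06      ] [ 0.53353435 -0.11785252  0.06      ]
yaw from ear edges -0.11361561885543013 -0.11341180468701215
L 0.234652381420044 th 0.12301944462618294
hinge pred [0.54183031 0.15226165] tab r 0.23104377897522413 local -0.05872640106680573 -0.22345567260844576 angle 0.2569983903518637
tab r from seen hinge 0.23118647525603592
```

Call:
{"api": "servo_tool", "payload": {"plan": [[0.52,0.33,0,0,0,0,0],[0.52,0.33,0.4,0,0,0,0],[0.52,0.33,0.8,0,0,0,0],[0.52,0.33,0.9,0,0,0,0],[0.52,0.33,0.9,0,0,0,0],[0.52,0.33,0.9,0,0,0,0],[0.52,0.33,0.9,0,0,0,0],[0.52,0.33,0.9,0,0,0,0]]}}

```text
time: 3.8
tool_pos: [0.4453, -0.0104, 0.0953]
ee_rot: [-3.141, 0.005, 3.027]
wrist_force: [-0.4, -1.0, 0.8]
width: 0.044
finger_force: 0.0
```

Call:
{"api": "servo_tool", "payload": {"plan": [[0.03,0,0,0,0,0,0],[0.03,0,0,0,0,0,0],[0.03,0,0,0,0,0,0],[0.03,0,0,0,0,0,0],[0.03,0,0,0,0,0,0],[0.03,0,0,0,0,0,0],[0.03,0,0.42,0,0,0,0],[0.03,0,0.42,0,0,0,0],[0.03,0,0.42,0,0,0,0]]}}

```text
time: 4.55
tool_pos: [0.4377, -0.0093, 0.0484]
ee_rot: [3.141, -0.006, 3.028]
wrist_force: [0.3, -0.0, -0.3]
width: 0.0005
finger_force: 0.0
```

Call:
{"api": "servo_tool", "payload": {"plan": [[-0.06,0,0,0,0,0,0],[-0.12,0,0,0,0,0,0],[-0.17,0,0,0,0,0,0],[-0.21,0,0,0,0,0,0],[-0.25,0,0,0,0,0,0],[-0.29,0,0,0,0,0,0],[-0.33,0,0,0,0,0,0],[-0.37,0,0,0,0,0,0],[-0.41,0,0,0,0,0,0],[-0.45,0,0,0,0,0,0],[-0.49,0,0,0,0,0,0],[-0.53,0,0,0,0,0,0]]}}

```text
time: 5.55
tool_pos: [0.4918, -0.0164, 0.0498]
ee_rot: [-3.14, -0.003, 3.027]
wrist_force: [-5.5, -2.8, 0.6]
width: 0.0005
finger_force: 2.3
```

Call:
{"api": "servo_tool", "payload": {"plan": [[-0.03,0,0,0,0,0,0],[-0.06,0,0,0,0,0,0],[-0.08,0,0,0,0,0,0],[-0.09,0,0,0,0,0,0],[-0.1,0,0,0,0,0,0],[-0.11,0,0,0,0,0,0]]}}

```text
time: 6.05
tool_pos: [0.5027, -0.0178, 0.0498]
ee_rot: [-3.14, -0.003, 3.027]
wrist_force: [-4.6, -3.3, -0.8]
width: 0.0007
finger_force: 2.2
```

Run:
```python
from h import *
o=robot.get_obs();c=cam("wrist");im=robot.snapshot("wrist")
cv2.imwrite("pics/w2.png",cv2.resize(im[:,:,::-1],(800,600),interpolation=cv2.INTER_CUBIC))
np.savez("w2.npz",K=c[0],R=c[1],C=c[2],im=im)
print(o["tool_pos"].round(4),o["wrist_force"].round(1),proj(c,[.515,-.0815,.06])*1.5625)
```

```text
[ 0.5027 -0.0178  0.0498] [-4.6 -3.3 -0.8] [244.91144587 427.52074271]
```

View pics/w2.png

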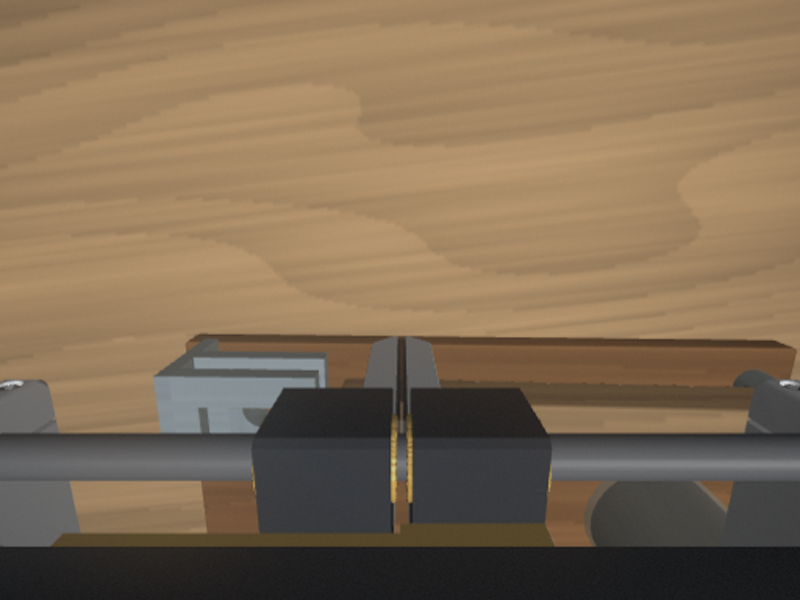

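The view shows the rail nearly shut, its tab out of sight in the bracket at left (160-325, 350-430), with the finger on the rail. The rail has about 2.5 mm left to go, so I'll push that and back off to check.

Call:
{"api": "servo_tool", "payload": {"plan": [[-0.01,0,0,0,0,0,0],[-0.02,0,0,0,0,0,0],[-0.025,0,0,0,0,0,0],[-0.025,0,0,0,0,0,0],[-0.025,0,0,0,0,0,0]]}}

```text
time: 6.52
tool_pos: [0.5054, -0.018, 0.0498]
ee_rot: [-3.14, -0.002, 3.027]
wrist_force: [-4.4, -2.6, -0.4]
width: 0.0003
finger_force: 2.0
```

Call:
{"api": "servo_tool", "payload": {"plan": [[0.2,0,0,0,0,0,0],[0.2,0,-0.4,0,0,0,20],[0.2,-0.3,-0.8,0,0,0,94],[0.2,-0.3,-1,0,0,0,94],[0.2,-0.3,-1,0,0,0,94],[0.2,-0.3,-1,0,0,0,94]]}}

```text
time: 7.02
tool_pos: [0.4855, -0.0452, 0.1534]
ee_rot: [3.141, 0.008, 3.027]
wrist_force: [-0.2, -0.6, -0.5]
width: 0.0305
finger_force: 0.0
```

Run:
```python
from h import *
o=robot.get_obs();print(o["time"]);go([.491,-.045,.183],3.027)
```

```text
7.0167
tool [ 0.4855 -0.0452  0.1534] rot [3.141 0.008 3.027] shift [-0.057  0.008 -0.296] turn [ 0.     0.005 -0.   ]
```

Call:
{"api": "servo_tool", "payload": {"plan": [[-0.5,-0.33,-0.1,0,0,0,94],[-1,-0.33,0,0,0,0,94],[-1,-0.33,0,0,0,0,94],[-1,-0.33,0,0,0,0,94],[-1,-0.33,0,0,0,0,94],[-1,-0.33,0,0,0,0,94]]}}

```text
time: 7.52
tool_pos: [0.5778, -0.0881, 0.1489]
ee_rot: [3.141, -0.003, 3.028]
wrist_force: [-0.8, 0.8, -0.5]
width: 0.0706
finger_force: 0.0
```

Run:
```python
from h import *
o=robot.get_obs();c=cam("wrist");im=robot.snapshot("wrist")
np.savez("w3.npz",K=c[0],R=c[1],C=c[2],im=im)
p=proj(c,[.515,-.0815,.06]);print(o["tool_pos"].round(4),p)
u,v=(p-[50,45]).round().astype(int);u=max(u,0);v=max(v,0);print(u,v)
cv2.imwrite("pics/w3c.png",cv2.resize(im[v:v+90,u:u+100,::-1],None,fx=6,fy=6,interpolation=cv2.INTER_CUBIC))
```

```text
[ 0.5778 -0.0881  0.1489] [256.66664795 132.04539221]
207 87
```

View pics/w3c.png

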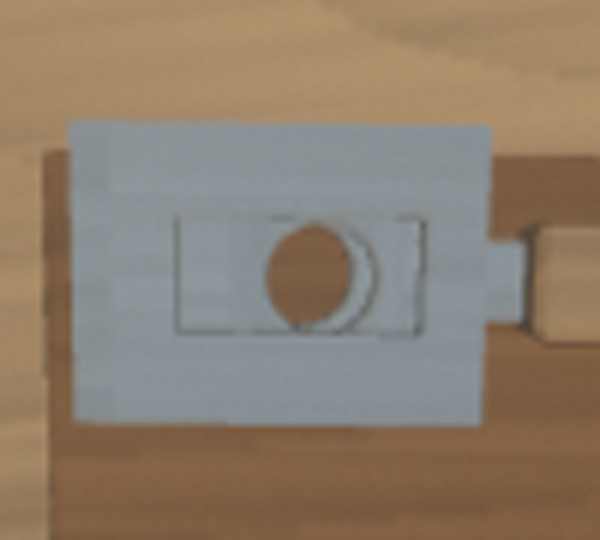

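Close up, the slot spans crop columns 175-424 (centre (299,277)) and the tab hole is centred near (322,277). That puts the tab about 3.5 mm towards the hinge and well in line in x. Now I'll go to the pin.

Call:
{"api": "servo_tool", "payload": {"plan": [[0.17,-0.4,0,0,0,0,94],[0.17,-0.8,0,0,0,0,94],[0.17,-0.87,0,0,0,0,94]]}}

```text
time: 7.82
tool_pos: [0.5497, -0.1774, 0.151]
ee_rot: [-3.138, 0.001, 3.024]
wrist_force: [-0.1, 0.0, -0.5]
width: 0.0926
finger_force: 0.0
```

Call:
{"api": "servo_tool", "payload": {"plan": [[0.17,-0.4,-0.2,0,0,0,94],[0.17,-0.8,-0.2,0,0,0,94],[0.17,-0.87,-0.2,0,0,0,94]]}}

```text
time: 8.07
tool_pos: [0.5237, -0.2621, 0.1726]
ee_rot: [-3.137, 0.003, 3.024]
wrist_force: [0.3, 0.1, -0.5]
width: 0.094
finger_force: 0.0
```

Call:
{"api": "servo_tool", "payload": {"plan": [[0.17,-0.4,0,0,0,0,94],[0.17,-0.8,0,0,0,0,94],[0.17,-0.87,0,0,0,0,94],[0.17,-0.87,0,0,0,0,94],[0.17,-0.87,0,0,0,0,94]]}}

```text
time: 8.48
tool_pos: [0.4981, -0.3414, 0.1704]
ee_rot: [3.14, 0.0, 3.027]
wrist_force: [0.9, -0.4, 0.6]
width: 0.0944
finger_force: 0.0
```

Run:
```python
from h import *
d=np.load("w3.npz");print(ray((d["K"],d["R"],d["C"]),(256.5,132.8),.06))
o=robot.get_obs();c=cam("wrist");im=robot.snapshot("wrist")
p=proj(c,[.4975,-.342,.093]);print(o["time"],o["tool_pos"].round(4),o["ee_rot"].round(3),p)
for t in ["pin","rest"]: print(t,[(np.round(x["extent"],1).tolist(),round(x["conf"],2)) for x in robot.find_in(t,"wrist")[:2]])
u,v=(p-[60,50]).round().astype(int);u=max(u,0);v=max(v,0);print(u,v)
cv2.imwrite("pics/w4c.png",cv2.resize(im[v:v+100,u:u+120,::-1],None,fx=5,fy=5,interpolation=cv2.INTER_CUBIC))
np.savez("w4.npz",K=c[0],R=c[1],C=c[2],im=im)
```

```text
[ 0.5156384  -0.08172156  0.06      ]
8.4833 [ 0.4981 -0.3414  0.1704] [3.14  0.    3.027] [256.31955619 202.84926958]
pin [([245.2, 196.8, 27.1, 34.6], 0.74)]
rest [([247.6, 189.3, 61.9, 65.0], 0.96)]
196 153
```

View pics/w4c.png

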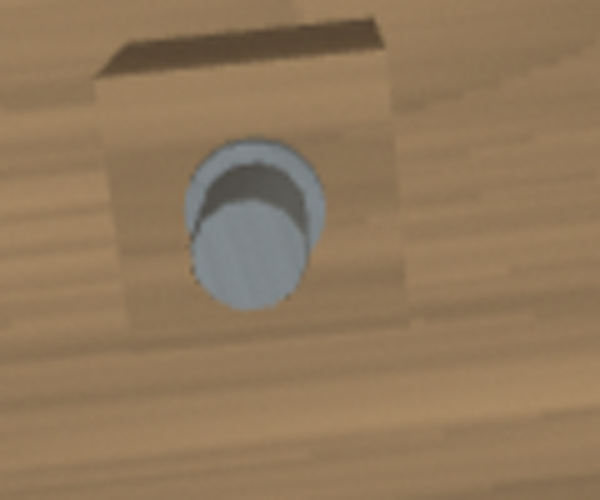

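Run:
```python
from h import *
d=np.load("w4.npz");c=(d["K"],d["R"],d["C"])
print(ray(c,(245.4,203.2),.093),ray(c,(246.6,194.4),.06))
go(ray(c,(245.4,203.2),.093)*[1,1,0]+[0,0,.079],3.027)
```

```text
[ 0.49671002 -0.35188197  0.093     ] [ 0.4969691  -0.35195698  0.06      ]
tool [ 0.4987 -0.3405  0.1706] rot [3.141 0.    3.03 ] shift [ 0.007 -0.116  0.916] turn [0.    0.    0.002]
```

The pin head stands upright at crop (249,253), which places it at (0.497,-0.352). Next is the descent and grasp.

Call:
{"api": "servo_tool", "payload": {"plan": [[0.01,-0.116,0,0,0,0,94],[0.01,-0.116,0.3,0,0,0,94],[0.01,-0.116,0.6,0,0,0,60],[0.01,-0.116,0.9,0,0,0,40],[0.01,-0.116,0.91,0,0,0,40],[0.01,-0.116,0.91,0,0,0,40]]}}

```text
time: 9.13
tool_pos: [0.4948, -0.3526, 0.0775]
ee_rot: [3.139, -0.004, 3.028]
wrist_force: [0.3, -0.6, -0.5]
width: 0.0705
finger_force: 0.0
```

Call:
{"api": "servo_tool", "payload": {"plan": [[0,0,0,0,0,0,40],[0,0,0,0,0,0,30],[0,0,0,0,0,0,15],[0,0,0,0,0,0,15],[0,0,0,0,0,0,15],[0,0,0,0,0,0,15],[0,0,0,0,0,0,15],[0,0,0,0,0,0,15],[0,0,0,0,0,0,15],[0,0,0,0,0,0,15]]}}

```text
time: 9.97
tool_pos: [0.4959, -0.3536, 0.0798]
ee_rot: [3.141, 0.0, 3.028]
wrist_force: [0.2, 1.8, 2.0]
width: 0.0218
finger_force: 30.0
```

Call:
{"api": "servo_tool", "payload": {"plan": [[0,0,-0.2,0,0,0,15],[0,0,-0.4,0,0,0,15],[0,0,-0.7,0,0,0,15],[0,0,-0.9,0,0,0,15],[0,0,-0.9,0,0,0,15]]}}

```text
time: 10.38
tool_pos: [0.4977, -0.3557, 0.1749]
ee_rot: [-3.136, 0.008, 3.027]
wrist_force: [0.7, -1.1, 0.1]
width: 0.0214
finger_force: 30.0
```

Call:
{"api": "servo_tool", "payload": {"plan": [[0.04,0.3,0,0,0,0,15],[0.04,0.6,0,0,0,0,15],[0.04,0.92,0,0,0,0,15]]}}

```text
time: 10.63
tool_pos: [0.5012, -0.2613, 0.167]
ee_rot: [3.14, -0.003, 3.025]
wrist_force: [0.0, 0.5, -0.8]
width: 0.0217
finger_force: 30.0
```

Call:
{"api": "servo_tool", "payload": {"plan": [[0.04,0.3,0,0,0,0,15],[0.04,0.6,0,0,0,0,15],[0.04,0.92,0,0,0,0,15]]}}

```text
time: 10.88
tool_pos: [0.5077, -0.1688, 0.1671]
ee_rot: [3.141, -0.003, 3.027]
wrist_force: [0.3, 0.0, -2.0]
width: 0.0213
finger_force: 30.0
```

Call:
{"api": "servo_tool", "payload": {"plan": [[0.04,0.3,0,0,0,0,15],[0.04,0.6,0,0,0,0,15],[0.04,0.8,0,0,0,0,15],[0.04,0.92,0,0,0,0,15],[0.04,0.92,0,0,0,0,15],[0.04,0.92,0,0,0,0,15]]}}

```text
time: 11.38
tool_pos: [0.5149, -0.0785, 0.1683]
ee_rot: [-3.141, -0.002, 3.028]
wrist_force: [-0.4, 0.3, -1.6]
width: 0.0214
finger_force: 30.0
```

Run:
```python
from h import *
o=robot.get_obs();print(o["time"],o["wrist_force"].round(1),o["width"]);go([.516,-.0782,.133],3.027)
c=cam("wrist");im=robot.snapshot("wrist")
np.savez("w5.npz",K=c[0],R=c[1],C=c[2],im=im)
p=proj(c,[.5156,-.0817,.06]); print(p)
u,v=(p-[60,50]).round().astype(int);print(u,v)
cv2.imwrite("pics/w5c.png",cv2.resize(im[v:v+100,u:u+120,::-1],None,fx=5,fy=5,interpolation=cv2.INTER_CUBIC))
```

```text
11.3833 [-0.4  0.3 -1.6] 0.02135461484311762
tool [ 0.5149 -0.0785  0.1683] rot [-3.141e+00 -2.000e-03  3.028e+00] shift [-0.011  0.004  0.353] turn [-0.001 -0.001  0.001]
[254.14215736 196.01317173]
194 146
```

View pics/w5c.png

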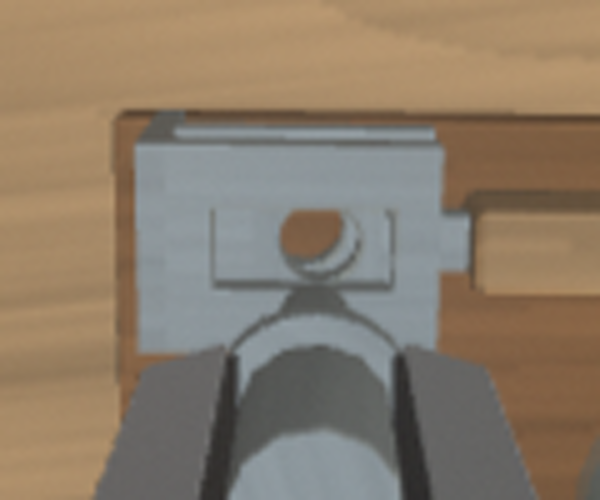

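Run:
```python
from h import *
d=np.load("w5.npz");c=(d["K"],d["R"],d["C"]);tp=np.array([.5149,-.0785]);ex=np.array([.9934,-.1147]);ey=np.array([.1147,.9934])
cr=lambda P:((proj(c,P)+.4-[194,146])*5).round(1)
for off in (0,.001,.002):
    q=tp+ex*off
    print(off,"collar",cr([*(q-.0145*ex),.1435]),cr([*(q-.0145*ex),.1485]),"nose",cr([*(q-.0055*ex),.1015]),"headtop near",cr([*(q-.011*ex),.1815]))
f=lambda u,v,z:ray(c,(u/5+194-.4,v/5+146-.4),z)
print("slot c",f(302,248,.06),"tab",f(321,243,.05))
```

```text
0 collar [318.8 295.4] [318.9 305.7] nose [318.3 276.3] headtop near [319.2 418. ]
0.001 collar [318.8 302.1] [318.9 312.6] nose [318.2 281.8] headtop near [319.2 426.1]
0.002 collar [318.8 308.9] [318.8 319.5] nose [318.2 287.4] headtop near [319.1 434.2]
slot c [ 0.51473419 -0.08174667  0.06      ] tab [ 0.51665992 -0.07804023  0.05      ]
```

Pin and slot show in one view: slot centre at crop (302,248), tab hole (321,243), nose under the collar near (317,284). The pin is already above the tab hole within about 1 mm, so I'll descend.

Call:
{"api": "servo_tool", "payload": {"plan": [[0,0,0.12,0,0,0,15],[0,0,0.25,0,0,0,15],[0,0,0.36,0,0,0,15],[0,0,0.42,0,0,0,15],[0,0,0.45,0,0,0,15],[0,0,0.45,0,0,0,15]]}}

```text
time: 11.93
tool_pos: [0.5146, -0.0786, 0.1232]
ee_rot: [3.141, -0.002, 3.027]
wrist_force: [0.3, -0.6, -2.0]
width: 0.0213
finger_force: 30.0
```

Call:
{"api": "servo_tool", "payload": {"plan": [[0,0,0.01,0,0,0,15],[0,0,0.02,0,0,0,15],[0,0,0.03,0,0,0,15],[0,0,0.04,0,0,0,15],[0,0,0.05,0,0,0,15],[0,0,0.06,0,0,0,15],[0,0,0.07,0,0,0,15],[0,0,0.08,0,0,0,15]]}}

```text
time: 12.6
tool_pos: [0.5153, -0.0782, 0.1164]
ee_rot: [3.142, 0.0, 3.028]
wrist_force: [-0.7, 1.0, -0.9]
width: 0.0211
finger_force: 30.0
```

Call:
{"api": "servo_tool", "payload": {"plan": [[0,0,0.01,0,0,0,15],[0,0,0.02,0,0,0,15],[0,0,0.03,0,0,0,15],[0,0,0.04,0,0,0,15],[0,0,0.04,0,0,0,15]]}}

```text
time: 13.02
tool_pos: [0.5151, -0.0782, 0.1122]
ee_rot: [3.141, -0.0, 3.027]
wrist_force: [-0.7, 0.3, -1.0]
width: 0.0214
finger_force: 30.0
```

Call:
{"api": "servo_tool", "payload": {"plan": [[0.005,-0.01,0,0,0,0,15],[0.005,-0.02,0,0,0,0,15],[0.005,-0.03,0,0,0,0,15],[0.005,-0.035,0,0,0,0,15],[0.005,-0.035,0,0,0,0,15]]}}

```text
time: 13.43
tool_pos: [0.5144, -0.081, 0.1125]
ee_rot: [3.14, 0.0, 3.028]
wrist_force: [0.5, 3.4, -1.3]
width: 0.022
finger_force: 30.0
```

Call:
{"api": "servo_tool", "payload": {"plan": [[0,-0.003,0.01,0,0,0,15],[0,-0.003,0.02,0,0,0,15],[0,-0.003,0.03,0,0,0,15],[0,-0.003,0.04,0,0,0,15],[0,-0.003,0.05,0,0,0,15],[0,-0.003,0.06,0,0,0,15],[0,-0.003,0.07,0,0,0,15]]}}

```text
time: 14.02
tool_pos: [0.5145, -0.0819, 0.1055]
ee_rot: [3.141, 0.001, 3.028]
wrist_force: [1.3, 3.2, 1.8]
width: 0.0214
finger_force: 30.0
```

Call:
{"api": "servo_tool", "payload": {"plan": [[0,0,0.01,0,0,0,15],[0,0,0.02,0,0,0,15],[0,0,0.03,0,0,0,15],[0,0,0.04,0,0,0,15]]}}

```text
time: 14.35
tool_pos: [0.5145, -0.082, 0.1014]
ee_rot: [3.142, 0.0, 3.028]
wrist_force: [1.3, 2.8, 1.0]
width: 0.0214
finger_force: 30.0
```

Call:
{"api": "servo_tool", "payload": {"plan": [[0,0,0.015,0,0,0,15],[0,0,0.03,0,0,0,15],[0,0,0.04,0,0,0,15],[0,0,0.05,0,0,0,15],[0,0,0.06,0,0,0,15],[0,0,0.07,0,0,0,15]]}}

```text
time: 14.85
tool_pos: [0.5145, -0.082, 0.0945]
ee_rot: [3.142, 0.0, 3.028]
wrist_force: [1.2, 2.4, 2.0]
width: 0.0214
finger_force: 30.0
```

Call:
{"api": "servo_tool", "payload": {"plan": [[0,0,0.01,0,0,0,15],[0,0,0.02,0,0,0,15],[0,0,0.03,0,0,0,15],[0,0,0.04,0,0,0,15],[0,0,0.05,0,0,0,15]]}}

```text
time: 15.27
tool_pos: [0.5145, -0.082, 0.0894]
ee_rot: [3.142, 0.0, 3.028]
wrist_force: [0.9, 2.4, -0.1]
width: 0.0215
finger_force: 30.0
```

Easy so far. About 4.6 mm is left, so I'll continue gently.

Call:
{"api": "servo_tool", "payload": {"plan": [[0,0,0.01,0,0,0,15],[0,0,0.02,0,0,0,15],[0,0,0.025,0,0,0,15],[0,0,0.03,0,0,0,15]]}}

```text
time: 15.6
tool_pos: [0.5145, -0.082, 0.0865]
ee_rot: [3.141, 0.0, 3.028]
wrist_force: [3.2, 2.2, 1.1]
width: 0.0214
finger_force: 30.0
```

Call:
{"api": "servo_tool", "payload": {"plan": [[-0.005,0.003,0.005,0,0,0,15],[-0.005,0.003,0.01,0,0,0,15],[-0.005,0.003,0.015,0,0,0,15],[-0.005,0.003,0.02,0,0,0,15]]}}

```text
time: 15.93
tool_pos: [0.5146, -0.0818, 0.0847]
ee_rot: [-3.141, -0.001, 3.028]
wrist_force: [-0.4, 2.2, 4.4]
width: 0.0211
finger_force: 30.0
```

Call:
{"api": "servo_tool", "payload": {"plan": [[0,0,0.005,0,0,0,15],[0,0,0.01,0,0,0,15],[0,0,0.01,0,0,0,15]]}}

```text
time: 16.18
tool_pos: [0.5146, -0.0818, 0.0847]
ee_rot: [-3.141, -0.0, 3.028]
wrist_force: [-2.2, 3.4, 7.5]
width: 0.0214
finger_force: 30.0
```

Call:
{"api": "servo_tool", "payload": {"plan": [[0,0,0.005,0,0,0,15],[0,0,0.01,0,0,0,15],[0,0,0.015,0,0,0,15],[0,0,0.015,0,0,0,15]]}}

```text
time: 16.52
tool_pos: [0.5146, -0.0819, 0.0847]
ee_rot: [-3.141, 0.0, 3.028]
wrist_force: [-4.6, 3.1, 13.3]
width: 0.0212
finger_force: 30.0
```

Run:
```python
from h import *
o=robot.get_obs();print({k:np.round(o[k],4) for k in ["time","tool_pos","wrist_force","wrist_torque","ee_rot"]})
```

```text
{'time': np.float64(16.5167), 'tool_pos': array([ 0.5146, -0.0819,  0.0847]), 'wrist_force': array([-4.6366,  3.0821, 13.2886]), 'wrist_torque': array([0.6733, 0.7836, 0.0136]), 'ee_rot': array([-3.1411e+00,  2.0000e-04,  3.0276e+00])}
```

Call:
{"api": "servo_tool", "payload": {"plan": [[0,0,-0.01,0,0,0,15],[0,0,-0.02,0,0,0,60],[0,0,-0.02,0,0,0,60],[0,0,-0.02,0,0,0,60],[0,0,-0.02,0,0,0,60],[0,0,-0.02,0,0,0,60],[0,0,-0.02,0,0,0,60]]}}

```text
time: 17.1
tool_pos: [0.5146, -0.0819, 0.0835]
ee_rot: [-3.141, -0.001, 3.027]
wrist_force: [0.2, 0.0, -0.1]
width: 0.0578
finger_force: 0.0
```

Call:
{"api": "servo_tool", "payload": {"plan": [[0,0,-0.3,0,0,0,60],[0,0,-0.6,0,0,0,80],[0,0,-0.9,0,0,0,94],[0.3,0,-0.9,0,0,0,94],[0.3,0,-0.9,0,0,0,94],[0.3,0,-0.9,0,0,0,94]]}}

```text
time: 17.6
tool_pos: [0.4845, -0.0782, 0.1742]
ee_rot: [-3.141, 0.001, 3.027]
wrist_force: [0.3, 0.3, 0.5]
width: 0.0901
finger_force: 0.0
```

Run:
```python
from h import *
o=robot.get_obs();c=cam("wrist");im=robot.snapshot("wrist")
np.savez("w6.npz",K=c[0],R=c[1],C=c[2],im=im)
p=proj(c,[.5156,-.0817,.06]); print(o["time"],o["tool_pos"],o["width"],p)
u,v=(p-[60,60]).round().astype(int);v=max(v,0);print(u,v)
cv2.imwrite("pics/w6c.png",cv2.resize(im[v:v+120,u:u+120,::-1],None,fx=5,fy=5,interpolation=cv2.INTER_CUBIC))
```

```text
17.6 [ 0.48450271 -0.07823785  0.17417984] 0.09012957998006148 [257.19035613 221.78190489]
197 162
```

View pics/w6c.png

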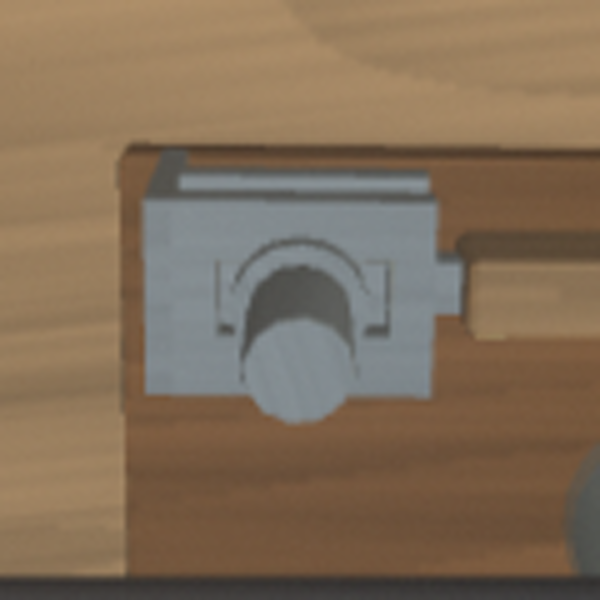

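Run:
```python
from h import *
d=np.load("w6.npz");c=(d["K"],d["R"],d["C"]);ex=np.array([.9934,-.1147]);ey=np.array([.1147,.9934])
f=lambda u,v,z:ray(c,(u/5+197-.4,v/5+162-.4),z)
cr=lambda P:((proj(c,P)+.4-[197,162])*5).round(1)
cl=f(303.5,297,.06)[:2]; print("slot centre",cl)
# slot front/back edges & ear edges seen
for u,v in [(290,198),(290,396)]: print("ear edge rel x",(f(u,v,.06)[:2]-cl)@ex)
for dz in (0,.001,.002,.004):
    z=.06+dz
    print(dz,"collar top rim far",cr([*(cl-.0145*ex),z+.005]),"head far/near rim",cr([*(cl-.011*ex),z+.038]),cr([*(cl+.011*ex),z+.038]))
for dz in (0,.001,.002,.004):
    print(dz,"head c",(f(299,371,.098+dz)[:2]-cl)@np.c_[ex,ey],"collar c by rim",(f(300,250,.065+dz)[:2]-cl)@ex+.0145)
```

```text
slot centre [ 0.51473674 -0.0814854 ]
ear edge rel x -0.02190146921799317
ear edge rel x 0.022744728780136784
0 collar top rim far [303.8 239.1] head far/near rim [304.1 311.6] [303.7 421.9]
0.001 collar top rim far [303.8 240.6] head far/near rim [304.1 313.6] [303.7 424.2]
0.002 collar top rim far [303.8 242.1] head far/near rim [304.1 315.5] [303.7 426.5]
0.004 collar top rim far [303.8 245. ] head far/near rim [304.1 319.5] [303.7 431.2]
0 head c [ 0.00073333 -0.00090484] collar c by rim 0.0023678556984098615
0.001 head c [ 0.00030744 -0.00090442] collar c by rim 0.0020413571737102395
0.002 head c [-0.00011845 -0.000904  ] collar c by rim 0.0017148586490106175
0.004 head c [-0.00097023 -0.00090315] collar c by rim 0.0010618615996113717
```

The view shows the collar covering the slot, centred at crop (299,297), with the head at (299,371). Collar height is uncertain to about 1.5 mm, so I'll check the seating with a gentle press on the head with closed fingers.

Call:
{"api": "servo_tool", "payload": {"plan": [[-0.31,0,0,0,0,0,0],[-0.31,0,0,0,0,0,0],[-0.31,0,0,0,0,0,0],[-0.31,0,0,0,0,0,0],[-0.31,0,0,0,0,0,0],[-0.31,0,0,0,0,0,0],[-0.31,0,0,0,0,0,0],[-0.31,0,0,0,0,0,0],[-0.31,0,0,0,0,0,0],[-0.31,0,0.2,0,0,0,0],[-0.31,0,0.4,0,0,0,0],[-0.31,0,0.5,0,0,0,0]]}}

```text
time: 18.65
tool_pos: [0.5147, -0.0815, 0.1219]
ee_rot: [3.141, -0.003, 3.028]
wrist_force: [-0.9, -0.5, -0.5]
width: 0.0176
finger_force: 0.0
```

Call:
{"api": "servo_tool", "payload": {"plan": [[0,0,0.02,0,0,0,0],[0,0,0.03,0,0,0,0],[0,0,0.04,0,0,0,0],[0,0,0.05,0,0,0,0],[0,0,0.06,0,0,0,0],[0,0,0.07,0,0,0,0],[0,0,0.08,0,0,0,0],[0,0,0.09,0,0,0,0]]}}

```text
time: 19.32
tool_pos: [0.516, -0.0818, 0.1152]
ee_rot: [3.142, 0.001, 3.028]
wrist_force: [-0.9, 0.6, 7.7]
width: 0.0005
finger_force: 4.6
```

Call:
{"api": "servo_tool", "payload": {"plan": [[0,0,0.01,0,0,0,0],[0,0,0.02,0,0,0,0],[0,0,0.025,0,0,0,0],[0,0,0.025,0,0,0,0]]}}

```text
time: 19.65
tool_pos: [0.5162, -0.0819, 0.1152]
ee_rot: [-3.141, 0.002, 3.028]
wrist_force: [-3.8, -0.9, 10.7]
width: 0.0003
finger_force: 5.0
```

Call:
{"api": "servo_tool", "payload": {"plan": [[0,0,-0.1,0,0,0,0],[0,0,-0.4,0,0,0,0],[0,0,-0.8,0,0,0,0],[0,0,-0.9,0,0,0,0],[0,0,-0.9,0,0,0,0],[0,0,-0.9,0,0,0,0]]}}

```text
time: 20.15
tool_pos: [0.5161, -0.0819, 0.2027]
ee_rot: [-3.141, 0.001, 3.028]
wrist_force: [-0.4, -0.5, -0.6]
width: 0.0007
finger_force: 0.0
```

The height doesn't give under 11 N and matches a flush collar (origin at 0.0602 against 0.060). The arm is clear, so I'm handing in.

```bash
python3 -c "
from bench import robot
print(robot.close_job())"
```

```text
the job is handed in; nothing more can be done
None
```

I shut the guard rail, drove the pin home and handed the job in at about 20 s of the 72 s allowed; no verdict came back. The pin's collar measured flush (0.2 mm above the bracket top, and it did not give under 11 N), the arm was clear, and the peak wrist force I read was about 14 N; I did not re-measure the rail angle, the jars or the cup at the end.

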